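Lock the lens jig's arm with the long ball-lock pin

TASK

The swing arm of the green lens jig lies in its fork with the holes in line. Take the ball-lock pin with the red buttons out of its stand, squeezing both buttons together so that its balls draw in, slide it straight down through the holes until its collar rests on the fork, and let go so that the balls spring out below and lock it. Leave the short pin with the blue buttons in its stand.

Things in the scene. Friction and masses are not known exactly. Their poses are not given: they have to be found in the camera images.
- red_pin: Red-button ball-lock pin, 0.15 kg, loose in a fixed stand 64 mm high. Origin: centre of collar's underside, z up. Below: shank 16 mm wide, tip at -50; balls at -39.5, 28 mm across when out. Above: collar 46 wide, 6 thick; head to z 49, 22 wide in x. Buttons: its +y and -y faces, z 11 to 41, 22 wide, 44 mm over both, 30 squeezed. Gripping along the pin's y presses both; along x presses nothing.
- red_pin_button (a joint): Travel of the red pin's two buttons (they move together), m: 0 = out, balls locked out; 0.007 = fully squeezed, balls inside the shank. The pin passes the holes only with the buttons in. Spring: 5 N on each button at first, 9 N fully in; springs back when let go.
- jig_hole (a point): Centre of the hole's mouth in the flat top of the green fork of the fixed lens jig, 70 mm above the worktop; the hole runs straight down, 21 mm across, 32 mm deep through fork and arm, with 28 mm of open space below it; sloped mouth 37 mm across, 8 mm deep. Nothing of the jig stands higher than the mouth. A small bench vice, 110 mm high, stands between the jig and the pins.
- blue_pin: The other ball-lock pin, with blue buttons and a shank of only 30 mm, too short for the jig, upright in a stand like the red one's. Origin, axes, collar and head as on the red pin. Leave it alone.
Things that resemble listed ones, but are neither listed nor needed, are in the scene too. Leave any pink look-alike of the red_pin alone.

How it is judged:
By the outcome, as a careful person would: the job done as asked, in the order asked, and still so for the second after the job is handed in, with the robot touching nothing.
It also fails if it takes over 48 s, if anything falls off the work surface, if the arm or the gripper's body presses on something with over 40 N, if the wrist force passes 120 N, or if a joint passes its speed limit or range.

ROBOT

A 6-joint arm with a two-finger parallel gripper is mounted at the origin on a cart in front of the work surface, level with it; the furniture and walls round the work are solid. World frame = base frame: x ahead of the robot, y to its left, z up, the work surface at z = 0. Lengths are in m, angles in degrees, forces in N, time in s.
With the tool pointing down it reaches from about 0.25 to 0.725 m from the base axis. Payload 9.7 kg.
Tool frame: the origin (TCP) lies at the very end of the fingers, on their centre line; the grasp point (between the pads) lies 19 mm behind it (bot.hold_point_z is the distance from the TCP to the grasp point, in m); z points along the fingers, y is the line along which they close (so a half turn about z gives the same grasp; the last joint's range is limited). The gripper opens to 85 mm and grips with 20 to 120 N. Pads are 22 mm wide; open, the fingers measure 114 mm over their backs; the gripper's body (76 mm by 85 mm) begins 54 mm behind the grasp point. The pads swing forward as they close: fully open they stand 13 mm farther back than shut.
Start: joints at [-65.374, 4.979, 10.078, 95.1, 0, 90], TCP at [0.229, -0.5, 0.231] pointing down, gripper open.
Joint ranges: [-179.16, 179.16], [-48.56, 103.87], [-65.8, 70.77], [-126.05, 130.52], [-82.76, 87.17], [-180, 180]. Speed limits (degrees/s): [127.2, 127.2, 147.25, 180, 180, 180].

INTERFACE

Orientations are given as [roll, pitch, yaw] about the fixed x, y, z axes, in that order (R = Rz(yaw) Ry(pitch) Rx(roll)).
In Python, from workcell import bot gives the robot as it stands.
- The arm moves only by the tool play_rows, never from a script. Its argument "targets" is a list of rows, each an object with "grip": the closure in counts, from 0 (fully open) to 255 (shut); "linear": the shift along the world's x, y, z in cm, a list of three; "delta_rot": the turn, a rotation vector about the world's x, y, z in rad, a list of three. A call has 1 to 10 rows; each row is the pose to reach, as a shift and turn from the pose commanded when the call began; what a row does not reach only later rows make up. A row lasts 1/10 s, in which the tool goes at most 50 mm and 8.59 degrees, less where a joint would pass 70% of its speed; a pose out of reach is approached as far as the arm can. A call with a gripper value outside its range is refused whole. The fingers move at their own pace and stop on an object; "force" is the grip in N (left out, the last holds). Time passes only in rows, so rows that repeat a pose let the fingers close. It gives the time, the measured TCP pose, the force, the opening and the grip force at its end, in the units of the state.
- bot.get_obs(): the state, without advancing time (a new reading comes with each control period).
- bot.camera(name): name is "scene" or "top" or "wrist"; returns a dict with "color" (420x560x3 uint8, red, green, blue), "range_z" (420x560 float32, m along the optical axis (not along the pixel's ray), 0 where there is no reading), "fov_y" (degrees; the focal length in pixels is half the picture's height over the tangent of half this angle, whatever the lens; pixels are square), "cx", "cy" (the principal point, pixels), "world_to_cam" (4x4, takes a point from world to camera coordinates). Camera axes: x right, y up, looking along -z (the intrinsics and any distortion apply to the point x, -y, -z); pixel columns grow to the right and rows downward; lengths in m; the calibration is good to about 2 mm. A picture is of the moment at which its call begins.
- bot.job_done(): hands the job in; it is judged then, once.
Trained networks look in a picture, given as the dict that the camera call returned (one of the last four; its "shot" number tells which), for a name from the list of things; names that differ only in an ending like _2 or _b are one class to them, and where a whole thing is asked for, a point or a joint stands for the part that bears it (a point fixed in the world has none). Each returns a list of dicts, best first, with "conf" (0 to 1); they miss things now and then, are a little off and sometimes report something else, mostly with a low value. They report only what shows in the picture. A call takes as long as a camera call. They do not tell look-alikes from the thing itself.
- bot.search_frame(picture, target): "box" ([left, top, right, bottom] in pixels, round what is visible of it).
- bot.trace(picture, target): "pixels" (420x560 bool, what is visible of it) and "box" ([left, top, right, bottom] in pixels, round what is visible of it).
- bot.pinpoint(picture, target): "pixel" ([column, row] in pixels: a listed point, or the origin of a listed thing).
The state is a dict: "time": time; "q": joint angles; "qd": joint speeds; "joint_efforts": joint torques, N m; "ee_pos": TCP position; "tcp_rot": TCP orientation; "wrist_force": force on the tool from outside, world axes, zero at the start; "torque": the same for the moment, N m; "opening": finger opening in m; "grasp_force": force on a finger pad.
Only numpy, scipy, OpenCV 4.12 (cv2) and the standard library are available. Lean on these libraries where they do the work, as an engineer would, in place of code of your own. Each camera call takes 0.05 s, during which the arm holds its last target. There are 200 camera calls.

## Working session

There is one attempt and no reset: what is moved stays moved. The work goes in short steps, Python scripts to look and compute and a tool call to move; the robot and the scene stay as the last step left them, time stands still between calls to the robot, and variables do not carry over. Pictures are saved under pics/ and viewed, at most 10 in all, crops included, and the job is handed in when it is done.

Besides the shell and the picture viewer there is one more tool, called after "Request:" by a JSON object that holds its "fn" and its "kwargs", one argument or row to a line. play_rows: Moves the arm, as the interface text tells. Its arguments: {"type":"object","properties":{"targets":{"type":"array","items":{"type":"object","properties":{"grip":{"type":"number"},"linear":{"type":"array","items":{"type":"number"}},"delta_rot":{"type":"array","items":{"type":"number"}}}}},"force":{"type":"number"}},"required":["targets"]}

```bash
mkdir -p pics
cat > h.py <<'E'
import numpy as np, cv2
from workcell import bot
def K(p):
    h=p["color"].shape[0]; return h/2/np.tan(np.radians(p["fov_y"]/2))
def pts(p,uv,z=None):
    """world points of pixels via depth, or on plane z"""
    uv=np.atleast_2d(np.asarray(uv,float)); f=K(p); M=np.linalg.inv(p["world_to_cam"])
    d=np.c_[(uv[:,0]-p["cx"])/f,-(uv[:,1]-p["cy"])/f,-np.ones(len(uv))]
    if z is None:
        r=p["range_z"][uv[:,1].round().astype(int),uv[:,0].round().astype(int)]
        return (d*r[:,None])@M[:3,:3].T+M[:3,3]
    w=d@M[:3,:3].T; return M[:3,3]+w*((z-M[2,3])/w[:,2])[:,None]
def cloud(p):
    v,u=np.mgrid[0:420,0:560]; return pts(p,np.c_[u.ravel(),v.ravel()]).reshape(420,560,3)
def save(p,n,box=None,s=1):
    c=p["color"][...,::-1]
    if box: c=c[box[1]:box[3],box[0]:box[2]]
    cv2.imwrite(f"pics/{n}.png",cv2.resize(c,None,fx=s,fy=s,interpolation=cv2.INTER_CUBIC))
E
python3 - <<'E'
from h import *
ims=[]
for n in("scene","top"):
    p=bot.camera(n); print(n,[k for k in p],p["fov_y"],p["cx"],p["cy"],np.linalg.inv(p["world_to_cam"])[:3,3].round(3))
    save(p,n); ims.append(p)
    for t in("red_pin","red_pin_button","blue_pin"):
        for r in bot.search_frame(p,t): print(t,r["conf"],np.round(r["box"]))
    for t in("red_pin","jig_hole","blue_pin"):
        for r in bot.pinpoint(p,t): print("pt",t,round(r["conf"],2),np.round(r["pixel"],1),pts(p,r["pixel"]).round(3))
E
```

```text
scene ['color', 'range_z', 'fov_y', 'cx', 'cy', 'world_to_cam', 'shot'] 51.00738128877579 278.4953963631168 201.84793592165178 [0.088 0.665 0.575]
red_pin 0.8 [248. 184. 268. 212.]
red_pin 0.55 [219. 211. 241. 251.]
red_pin_button 0.56 [245. 191. 257. 206.]
blue_pin 0.74 [346. 169. 362. 188.]
pt red_pin 0.57 [231.7 231.7] [[ 0.588 -0.009  0.057]]
pt red_pin 0.55 [258.  205.3] [[ 0.586 -0.118  0.073]]
pt jig_hole 0.61 [201.2 267.6] [[0.558 0.135 0.062]]
pt blue_pin 0.84 [355.5 185.6] [[ 0.426 -0.347  0.069]]
top ['color', 'range_z', 'fov_y', 'cx', 'cy', 'world_to_cam', 'shot'] 47.66395241497459 286.33536159175384 198.29856325713692 [ 0.355 -0.092  1.026]
red_pin 0.85 [283. 150. 311. 176.]
red_pin 0.74 [232. 149. 252. 176.]
red_pin_button 0.37 [288. 154. 292. 166.]
pt red_pin 0.67 [242.5 162. ] [[ 0.591 -0.02   0.101]]
pt red_pin 0.66 [294.8 164.7] [[ 0.585 -0.125  0.113]]
pt jig_hole 0.82 [164.5 183.2] [[0.556 0.147 0.04 ]]
pt blue_pin 0.95 [408.8 243.3] [[ 0.436 -0.35   0.103]]
```

View pics/scene.png

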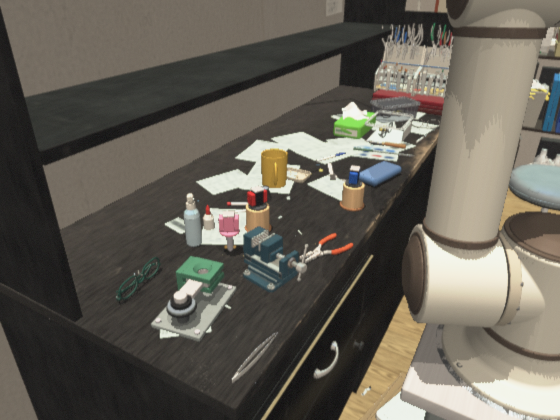

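View pics/top.png

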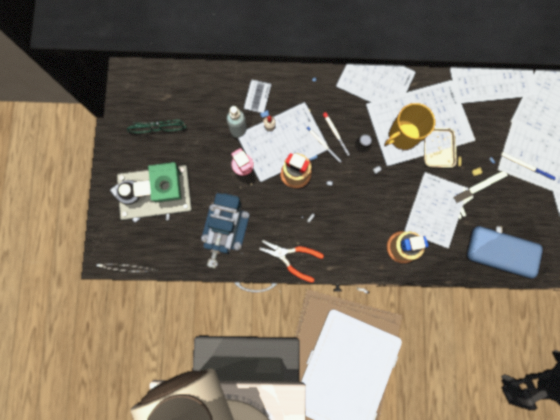

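In the scene view, the red pin is at (258,205) in its stand. The pink look-alike is at (230,228), the blue pin at (354,185), the vice at (270,258) and the jig hole at (203,268). From the top, the red pin is at (296,168), pink at (242,162), blue at (409,245) and the hole at (164,184). A red-tipped bottle at (269,123) and a red pen could also be mistaken for it. I choose the pin in the orange stand with saturated red buttons, and will check it in one close crop.

Run:
```python
from h import *
p=bot.camera("top"); s=bot.camera("scene")
a=cv2.resize(p["color"][140:195,225:320],None,fx=6,fy=6,interpolation=cv2.INTER_CUBIC)
b=cv2.resize(s["color"][180:260,210:280],None,fx=4,fy=4.125,interpolation=cv2.INTER_CUBIC)
h=min(len(a),len(b)); cv2.imwrite("pics/crop.png",np.hstack([a[:h],b[:h]])[...,::-1][:,:850][:,:800])
o=bot.get_obs(); print(o["ee_pos"],o["tcp_rot"],o["time"])
for n,q in(("top",p),("scene",s)):
    C=cloud(q)
    for nm,c in(("red",(0.585,-0.125)),("blue",(.43,-.35)),("pink",(.59,-.015))):
        m=(np.hypot(C[...,0]-c[0],C[...,1]-c[1])<.035)
        z=C[m]; print(n,nm,"zmax",np.percentile(z[:,2],98).round(4))
        t=z[z[:,2]>np.percentile(z[:,2],98)-.008]; print(len(t),t.mean(0).round(4), cv2.minAreaRect((t[:,:2]*1000).astype(np.float32)))
    m=(abs(C[...,0]-.556)<.05)&(abs(C[...,1]-.145)<.06)
    g=q["color"].astype(int); gm=m&(g[...,1]>g[...,0]+25)&(C[...,2]>.055)&(C[...,2]<.085)
    t=C[gm]; print("fork",len(t),np.median(t[:,2]),t.min(0).round(3),t.max(0).round(3))
    r=bot.pinpoint(q,"jig_hole"); print([pts(q,x["pixel"],.07).round(4) for x in r])
    m=(abs(C[...,0]-.5)<.08)&(abs(C[...,1]-.02)<.07)&(C[...,2]>.08)&(C[...,2]<.13); t=C[m];print("vice",t.min(0),t.max(0))
```

```text
[ 0.22917393 -0.49999832  0.23130758] [1.79996637e+02 4.14904037e-04 2.46247711e+01] 0.8
top red zmax 0.1152
162 [ 0.5939 -0.129   0.113 ] ((593.886474609375, -129.39169311523438), (40.09307098388672, 23.064220428466797), 65.42481231689453)
top blue zmax 0.1148
182 [ 0.4369 -0.3631  0.1127] ((436.6587219238281, -362.89599609375), (24.12246322631836, 39.997989654541016), 12.780911445617676)
top pink zmax 0.1011
161 [ 0.5978 -0.0173  0.0988] ((597.5540161132812, -17.150802612304688), (34.13398361206055, 24.277738571166992), 34.66685104370117)
fork 937 0.06988835275726502 [0.514 0.109 0.056] [0.593 0.175 0.075]
[array([[0.5475, 0.1384, 0.07  ]])]
vice [ 0.45168973 -0.02891212  0.08018736] [0.57967996 0.04395048 0.09685865]
scene red zmax 0.1142
81 [ 0.5935 -0.1239  0.1118] ((595.252197265625, -124.96908569335938), (38.9674186706543, 23.394481658935547), 65.34977722167969)
scene blue zmax 0.1136
65 [ 0.4364 -0.3569  0.1112] ((436.7991943359375, -358.11627197265625), (22.160390853881836, 32.967811584472656), 11.892879486083984)
scene pink zmax 0.1002
100 [ 0.5967 -0.0133  0.0977] ((598.6578369140625, -12.921825408935547), (37.46595764160156, 25.517608642578125), 44.06240463256836)
fork 788 0.06995993366727421 [0.515 0.111 0.055] [0.594 0.177 0.073]
[array([[0.5485, 0.1416, 0.07  ]])]
vice [ 0.45240378 -0.02284099  0.08009495] [0.57977986 0.046711   0.09462852]
```

View pics/crop.png

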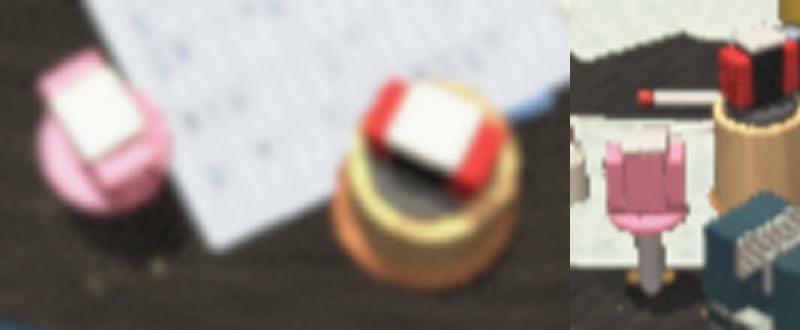

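The crop confirms it. The saturated red buttons with a white top sit in the orange stand, at crop (435,135), and the pale pink one to its left, at crop (105,130), is the look-alike. The top height of 0.114 m fits 64 + 49 mm. I'm moving above the red pin with tool y along its button axis (65°, so yaw −25).

Request:
{"fn": "play_rows", "kwargs": {
  "targets": [
    {"grip": 0,"linear": [4,4,0],"delta_rot": [0,0,-0.1]},
    {"grip": 0,"linear": [7.5,7.5,0],"delta_rot": [0,0,-0.2]},
    {"grip": 0,"linear": [11,11,0],"delta_rot": [0,0,-0.3]},
    {"grip": 0,"linear": [14.5,14.5,0],"delta_rot": [0,0,-0.4]},
    {"grip": 0,"linear": [18,18,0],"delta_rot": [0,0,-0.5]},
    {"grip": 0,"linear": [21.5,21.5,0],"delta_rot": [0,0,-0.6]},
    {"grip": 0,"linear": [25,25,0],"delta_rot": [0,0,-0.7]},
    {"grip": 0,"linear": [28,28,0],"delta_rot": [0,0,-0.8]},
    {"grip": 0,"linear": [30,31,0],"delta_rot": [0,0,-0.86]},
    {"grip": 0,"linear": [32,33,0],"delta_rot": [0,0,-0.86]}
  ]
}}

```text
time: 1.9
ee_pos: [0.537, -0.2013, 0.2313]
tcp_rot: [-178.5, 0.0, -21.2]
wrist_force: [0.0, -0.7, -0.2]
opening: 0.0855
grasp_force: 0.0
```

Run:
```python
from h import *
p=bot.camera("wrist"); save(p,"w1")
o=bot.get_obs(); print(o["ee_pos"],o["tcp_rot"],o["time"],o["wrist_force"])
print(np.linalg.inv(p["world_to_cam"]).round(3),p["fov_y"],p["cx"],p["cy"])
for t in("red_pin","jig_hole"):
    for r in bot.pinpoint(p,t): print(t,round(r["conf"],2),np.round(r["pixel"]),pts(p,r["pixel"],.064 if t=="red_pin" else .07).round(4))
C=cloud(p); z=C[np.hypot(C[...,0]-.594,C[...,1]+.127)<.035]; t=z[(z[:,2]>.105)&(z[:,2]<.125)]
print(len(t)); 
if len(t)>5: print(t.mean(0),cv2.minAreaRect((t[:,:2]*1000).astype(np.float32)))
```

```text
[ 0.5385596  -0.20083798  0.23073828] [-1.78408347e+02  3.35929446e-02 -2.11810729e+01] 1.95 [-1.05412136  2.16682163 -1.89437748]
[[-0.362  0.899  0.245  0.6  ]
 [-0.932 -0.342 -0.123 -0.23 ]
 [-0.027 -0.272  0.962  0.375]
 [ 0.     0.     0.     1.   ]] 65.85708797706525 280.07846935525316 212.089283661573
red_pin 0.75 [191. 165.] [[ 0.595  -0.1269  0.064 ]]
red_pin 0.64 [ 98. 198.] [[ 0.5992 -0.0248  0.064 ]]
1363
[ 0.59324773 -0.13130968  0.11131503] ((593.4689331054688, -129.6463623046875), (43.82086181640625, 24.126611709594727), 65.24337768554688)
```

View pics/w1.png

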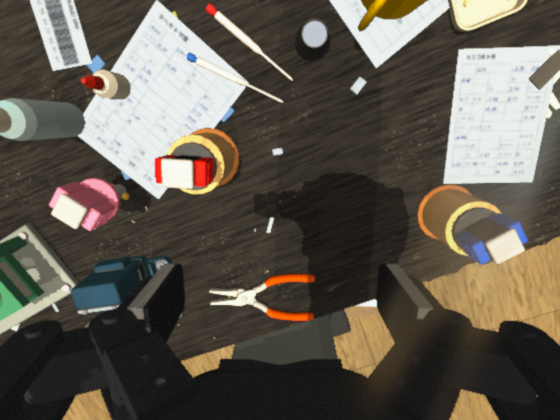

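The wrist view shows the red pin at (190,170), buttons along the image horizontal, pink at (85,205) and blue at (480,230). I'll let the arm settle.

Request:
{"fn": "play_rows", "kwargs": {
  "targets": [
    {"grip": 0,"linear": [0,0,0],"delta_rot": [0,0,0]},
    {"grip": 0,"linear": [0,0,0],"delta_rot": [0,0,0]},
    {"grip": 0,"linear": [0,0,0],"delta_rot": [0,0,0]}
  ]
}}

```text
time: 2.35
ee_pos: [0.5356, -0.2034, 0.2316]
tcp_rot: [-178.5, 0.0, -21.5]
wrist_force: [-0.8, 0.2, 0.2]
opening: 0.0856
grasp_force: 0.0
```

Request:
{"fn": "play_rows", "kwargs": {
  "targets": [
    {"grip": 0,"linear": [2,2.5,-1.7],"delta_rot": [-0.024,0.01,-0.056]},
    {"grip": 0,"linear": [4,5,-3.4],"delta_rot": [-0.024,0.01,-0.056]},
    {"grip": 0,"linear": [5.8,7.5,-5.1],"delta_rot": [-0.024,0.01,-0.056]},
    {"grip": 0,"linear": [5.8,7.5,-5.1],"delta_rot": [-0.024,0.01,-0.056]},
    {"grip": 0,"linear": [5.8,7.5,-5.1],"delta_rot": [-0.024,0.01,-0.056]},
    {"grip": 0,"linear": [5.8,7.5,-5.1],"delta_rot": [-0.024,0.01,-0.056]}
  ]
}}

```text
time: 2.95
ee_pos: [0.5694, -0.1951, 0.1806]
tcp_rot: [-177.9, 0.1, -19.9]
wrist_force: [0.7, -0.4, -0.1]
opening: 0.0853
grasp_force: 0.0
```

Run:
```python
from h import *
p=bot.camera("wrist"); save(p,"w2")
o=bot.get_obs(); print(o["ee_pos"],o["tcp_rot"],o["time"])
for t in("red_pin",):
    for r in bot.pinpoint(p,t): print(t,round(r["conf"],2),np.round(r["pixel"]),pts(p,r["pixel"],.064).round(4))
C=cloud(p); g=p["color"].astype(int)
m=(np.hypot(C[...,0]-.594,C[...,1]+.128)<.035)&(C[...,2]>.1)&(C[...,2]<.125)
w=m&(g.min(2)>150)
for n,k in(("all",m),("white",w),("red",m&(g[...,0]>g[...,1]+60))):
    t=C[k]; print(n,len(t), len(t)>5 and (t.mean(0).round(4),cv2.minAreaRect((t[:,:2]*1000).astype(np.float32))))
```

```text
[ 0.56944689 -0.19512354  0.18082787] [-1.77879742e+02  1.07444266e-01 -1.98613379e+01] 3.0
red_pin 0.74 [ 90. 237.] [[ 0.6    -0.0252  0.064 ]]
red_pin 0.62 [199. 207.] [[ 0.593  -0.1269  0.064 ]]
all 2097 (array([ 0.5941, -0.1322,  0.1102]), ((593.5048217773438, -129.8164825439453), (44.72211837768555, 24.346988677978516), 65.62691497802734))
white 1157 (array([ 0.5944, -0.1298,  0.1139]), ((594.7011108398438, -127.90065002441406), (28.681453704833984, 23.389041900634766), 65.55325317382812))
red 768 (array([ 0.5927, -0.1349,  0.1053]), ((593.92333984375, -130.00502014160156), (44.81396484375, 21.66128158569336), 64.91031646728516))
```

View pics/w2.png

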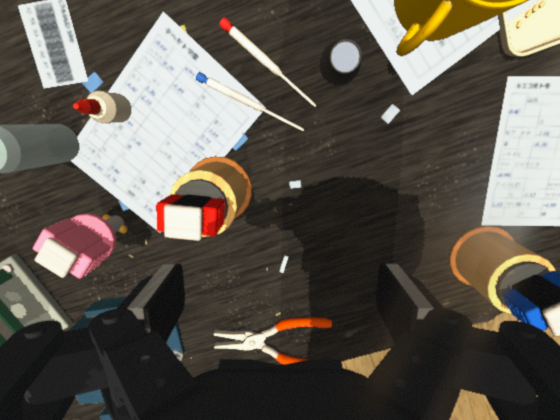

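Run:
```python
from h import *
o=bot.get_obs()
for k in o: print(k,np.round(o[k],3))
```

```text
time 3.05
q [-19.931  11.52   11.793  90.363   2.112 179.944]
qd [-0.286 -0.218  0.195  0.013  0.042  0.007]
joint_efforts [ 2.0400e-01 -5.9032e+01  4.6630e+01 -4.9000e-02  1.4500e-01 -0.0000e+00]
ee_pos [ 0.569 -0.195  0.181]
tcp_rot [-1.77888e+02  8.80000e-02 -1.98750e+01]
wrist_force [ 0.721 -0.233 -0.107]
torque [-0.027  0.033 -0.007]
grasp_force 0.0
opening 0.086
```

Joint 6 is at its 180° limit, so I'll use the half-turn equivalent grasp (yaw 155).

Request:
{"fn": "play_rows", "kwargs": {
  "targets": [
    {"grip": 0,"linear": [0.3,0.7,0],"delta_rot": [0,0,0.14]},
    {"grip": 0,"linear": [0.6,1.4,0],"delta_rot": [0,0,0.28]},
    {"grip": 0,"linear": [0.9,2.1,0],"delta_rot": [0,0,0.42]},
    {"grip": 0,"linear": [1.2,2.8,0],"delta_rot": [0,0,0.56]},
    {"grip": 0,"linear": [1.5,3.5,0],"delta_rot": [0,0,0.7]},
    {"grip": 0,"linear": [1.8,4.2,0],"delta_rot": [0,0,0.84]},
    {"grip": 0,"linear": [2.1,4.9,0],"delta_rot": [0,0,0.98]},
    {"grip": 0,"linear": [2.4,5.6,0],"delta_rot": [0,0,1.12]},
    {"grip": 0,"linear": [2.4,6.3,0],"delta_rot": [0,0,1.26]},
    {"grip": 0,"linear": [2.5,6.7,0],"delta_rot": [0,0,1.4]}
  ]
}}

```text
time: 4.05
ee_pos: [0.5943, -0.1281, 0.1815]
tcp_rot: [-177.9, 0.1, 60.7]
wrist_force: [-0.5, 0.1, 0.2]
opening: 0.0854
grasp_force: 0.0
```

Request:
{"fn": "play_rows", "kwargs": {
  "targets": [
    {"grip": 0,"linear": [0,0,0],"delta_rot": [0,0,0.14]},
    {"grip": 0,"linear": [0,0,0],"delta_rot": [0,0,0.28]},
    {"grip": 0,"linear": [0,0,0],"delta_rot": [0,0,0.42]},
    {"grip": 0,"linear": [0,0,0],"delta_rot": [0,0,0.56]},
    {"grip": 0,"linear": [0,0,0],"delta_rot": [0,0,0.7]},
    {"grip": 0,"linear": [0,0,0],"delta_rot": [0,0,0.84]},
    {"grip": 0,"linear": [0,0,0],"delta_rot": [0,0,0.98]},
    {"grip": 0,"linear": [0,0,0],"delta_rot": [0,0,1.12]},
    {"grip": 0,"linear": [0,0,0],"delta_rot": [0,0,1.26]},
    {"grip": 0,"linear": [0,0,0],"delta_rot": [0,0,1.4]}
  ]
}}

```text
time: 5.05
ee_pos: [0.5943, -0.1286, 0.1815]
tcp_rot: [-177.9, 0.2, 140.9]
wrist_force: [-0.4, 0.7, -0.0]
opening: 0.0856
grasp_force: 0.0
```

Request:
{"fn": "play_rows", "kwargs": {
  "targets": [
    {"grip": 0,"linear": [0,0,0],"delta_rot": [0,0,0.14]},
    {"grip": 0,"linear": [0,0,0],"delta_rot": [0,0,0.25]},
    {"grip": 0,"linear": [0,0,0],"delta_rot": [0,0,0.25]},
    {"grip": 0,"linear": [0,0,0],"delta_rot": [0,0,0.25]}
  ]
}}

```text
time: 5.45
ee_pos: [0.5942, -0.1285, 0.1812]
tcp_rot: [-177.9, 0.2, 154.7]
wrist_force: [-0.6, -0.5, -0.3]
opening: 0.0854
grasp_force: 0.0
```

```bash
cat > dr.py <<'E'
from h import *
from scipy.spatial.transform import Rotation as R
def want(yaw):
    o=bot.get_obs(); a=R.from_euler("xyz",o["tcp_rot"],degrees=True)
    print(o["time"],np.round(o["ee_pos"],4),np.round(o["tcp_rot"],2),"q6",o["q"][5].round(1),"rotvec",(R.from_euler("xyz",[180,0,yaw],degrees=True)*a.inv()).as_rotvec().round(4))
    return o
E
python3 - <<'E'
from dr import *
want(155.4)
E
```

```text
5.45 [ 0.5942 -0.1285  0.1812] [-1.7790e+02  1.6000e-01  1.5466e+02] q6 14.1 rotvec [ 0.0344 -0.013   0.013 ]
```

Request:
{"fn": "play_rows", "kwargs": {
  "targets": [
    {"grip": 0,"linear": [0,0,-1],"delta_rot": [0.034,-0.013,0.013]},
    {"grip": 0,"linear": [0,0,-2],"delta_rot": [0.034,-0.013,0.013]},
    {"grip": 0,"linear": [0,0,-3],"delta_rot": [0.034,-0.013,0.013]},
    {"grip": 0,"linear": [0,0,-3],"delta_rot": [0.034,-0.013,0.013]},
    {"grip": 0,"linear": [0,0,-3],"delta_rot": [0.034,-0.013,0.013]}
  ]
}}

```text
time: 5.95
ee_pos: [0.5941, -0.1283, 0.1504]
tcp_rot: [-179.9, -0.1, 155.6]
wrist_force: [0.6, -0.4, 0.7]
opening: 0.0853
grasp_force: 0.0
```

Run:
```python
from dr import *
want(155.4)
p=bot.camera("wrist"); save(p,"w3")
for r in bot.pinpoint(p,"red_pin"): print(round(r["conf"],2),np.round(r["pixel"]),pts(p,r["pixel"],.064).round(4))
C=cloud(p); g=p["color"].astype(int)
m=(np.hypot(C[...,0]-.594,C[...,1]+.128)<.035)&(C[...,2]>.1)&(C[...,2]<.125)
for n,k in(("all",m),("white",m&(g.min(2)>150)),("red",m&(g[...,0]>g[...,1]+60))):
    t=C[k]; print(n,len(t), len(t)>5 and (t.mean(0).round(4),cv2.minAreaRect((t[:,:2]*1000).astype(np.float32))))
```

```text
5.95 [ 0.5941 -0.1283  0.1504] [-1.7994e+02 -6.0000e-02  1.5557e+02] q6 12.3 rotvec [ 0.0005 -0.0014 -0.003 ]
0.8 [416. 157.] [[ 0.5932 -0.023   0.064 ]]
0.65 [279. 217.] [[ 0.5939 -0.129   0.064 ]]
all 2775 (array([ 0.5929, -0.1281,  0.1104]), ((594.0317993164062, -128.6400146484375), (45.28586959838867, 23.535123825073242), 65.05848693847656))
white 88 (array([ 0.6057, -0.1234,  0.1093]), ((598.50634765625, -125.35785675048828), (35.50408935546875, 18.16439437866211), 65.5475082397461))
red 966 (array([ 0.5926, -0.1283,  0.1057]), ((593.8131713867188, -128.84632873535156), (44.77863311767578, 21.887718200683594), 65.22862243652344))
```

View pics/w3.png

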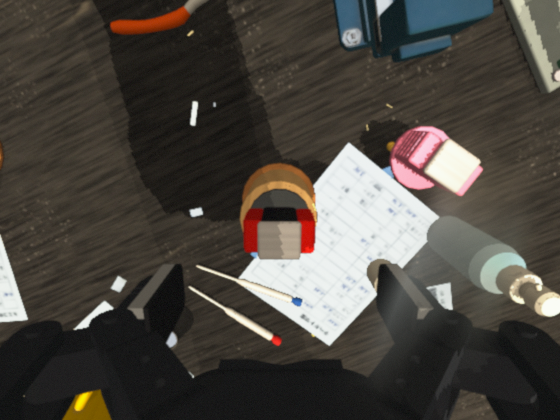

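The wrist view confirms the pin is centred, buttons facing both fingers, at pixel (280,230). I'll descend and grip.

Request:
{"fn": "play_rows", "kwargs": {
  "targets": [
    {"grip": 0,"linear": [0,0,-1.5],"delta_rot": [0,0,0]},
    {"grip": 0,"linear": [0,0,-3],"delta_rot": [0,0,0]},
    {"grip": 0,"linear": [0,0,-4.5],"delta_rot": [0,0,0]},
    {"grip": 0,"linear": [0,0,-6],"delta_rot": [0,0,0]},
    {"grip": 0,"linear": [0,0,-7],"delta_rot": [0,0,0]},
    {"grip": 0,"linear": [0,0,-7.4],"delta_rot": [0,0,0]},
    {"grip": 0,"linear": [0,0,-7.4],"delta_rot": [0,0,0]},
    {"grip": 0,"linear": [0,0,-7.4],"delta_rot": [0,0,0]}
  ]
}}

```text
time: 6.85
ee_pos: [0.5945, -0.1285, 0.0772]
tcp_rot: [-180.0, 0.0, 155.6]
wrist_force: [-0.3, -0.1, -1.0]
opening: 0.0855
grasp_force: 0.0
```

Request:
{"fn": "play_rows", "kwargs": {
  "targets": [
    {"grip": 90,"linear": [0,0,0],"delta_rot": [0,0,0]},
    {"grip": 110,"linear": [0,0,0],"delta_rot": [0,0,0]},
    {"grip": 130,"linear": [0,0,0],"delta_rot": [0,0,0]},
    {"grip": 160,"linear": [0,0,0],"delta_rot": [0,0,0]},
    {"grip": 200,"linear": [0,0,0],"delta_rot": [0,0,0]},
    {"grip": 255,"linear": [0,0,0],"delta_rot": [0,0,0]},
    {"grip": 255,"linear": [0,0,0],"delta_rot": [0,0,0]},
    {"grip": 255,"linear": [0,0,0],"delta_rot": [0,0,0]}
  ],
  "force": 50
}}

```text
time: 7.65
ee_pos: [0.5948, -0.1287, 0.0791]
tcp_rot: [-180.0, 0.1, 155.6]
wrist_force: [-4.5, 0.9, 14.2]
opening: 0.0281
grasp_force: 50.0
```

Request:
{"fn": "play_rows", "kwargs": {
  "targets": [
    {"grip": 255,"linear": [0,0,0.5],"delta_rot": [0,0,0]},
    {"grip": 255,"linear": [0,0,1],"delta_rot": [0,0,0]},
    {"grip": 255,"linear": [0,0,2],"delta_rot": [0,0,0]},
    {"grip": 255,"linear": [0,0,4],"delta_rot": [0,0,0]},
    {"grip": 255,"linear": [0,0,6],"delta_rot": [0,0,0]},
    {"grip": 255,"linear": [0,0,8.5],"delta_rot": [0,0,0]},
    {"grip": 255,"linear": [0,0,11],"delta_rot": [0,0,0]},
    {"grip": 255,"linear": [0,0,13],"delta_rot": [0,0,0]},
    {"grip": 255,"linear": [0,0,13],"delta_rot": [0,0,0]},
    {"grip": 255,"linear": [0,0,13],"delta_rot": [0,0,0]}
  ]
}}

```text
time: 8.65
ee_pos: [0.5944, -0.1285, 0.2064]
tcp_rot: [-180.0, -0.0, 155.6]
wrist_force: [0.4, 0.0, -1.9]
opening: 0.0276
grasp_force: 50.1
```

Run:
```python
from dr import *
o=want(155.4); print(o["wrist_force"].round(1),o["torque"].round(2),o["opening"])
p=bot.camera("wrist"); s=bot.camera("scene")
f=s["color"][110:260,180:380]; a=cv2.resize(f,None,fx=2,fy=2)
b=cv2.resize(p["color"],(400,300)); cv2.imwrite("pics/l1.png",np.hstack([a,b])[...,::-1])
for r in bot.pinpoint(p,"jig_hole"): print("w hole",r["conf"],r["pixel"],pts(p,r["pixel"],.07).round(4))
```

```text
8.65 [ 0.5944 -0.1285  0.2064] [-1.7997e+02 -2.0000e-02  1.5560e+02] q6 12.2 rotvec [ 0.0004 -0.0005 -0.0035]
[ 0.4  0.  -1.9] [-0.    0.03  0.06] 0.027599013929316216
```

View pics/l1.png

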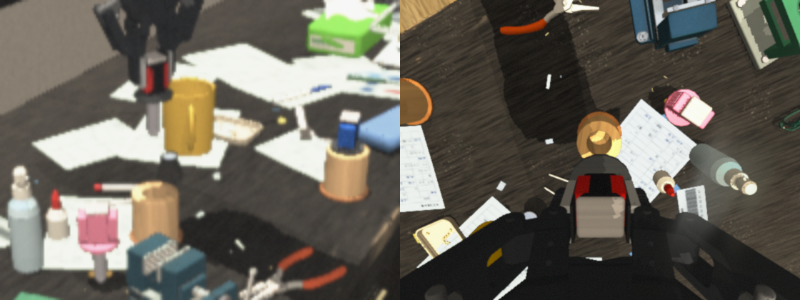

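The pin is lifted with its balls in: scene crop (155,90), with the empty stand at (155,215). I'm carrying it over the vice to the jig, with the tip at about 0.144 m.

Request:
{"fn": "play_rows", "kwargs": {
  "targets": [
    {"grip": 255,"linear": [-0.3,1.5,0.2],"delta_rot": [0,0,0]},
    {"grip": 255,"linear": [-0.8,4.5,0.5],"delta_rot": [0,0,0]},
    {"grip": 255,"linear": [-1.4,8,0.5],"delta_rot": [0,0,0]},
    {"grip": 255,"linear": [-2,12,0.5],"delta_rot": [0,0,0]},
    {"grip": 255,"linear": [-2.7,16,0.5],"delta_rot": [0,0,0]},
    {"grip": 255,"linear": [-3.4,20,0.5],"delta_rot": [0,0,0]},
    {"grip": 255,"linear": [-4,23.5,0.5],"delta_rot": [0,0,0]},
    {"grip": 255,"linear": [-4.5,26,0.5],"delta_rot": [0,0,0]},
    {"grip": 255,"linear": [-4.6,26.8,0.5],"delta_rot": [0,0,0]},
    {"grip": 255,"linear": [-4.6,26.8,0.5],"delta_rot": [0,0,0]}
  ]
}}

```text
time: 9.8
ee_pos: [0.5476, 0.1408, 0.2113]
tcp_rot: [-179.9, -0.1, 155.7]
wrist_force: [0.2, -0.2, -1.3]
opening: 0.0278
grasp_force: 50.1
```

Run:
```python
from dr import *
o=want(155.4); print(o["wrist_force"].round(1),o["opening"]); e=o["ee_pos"]
w=bot.camera("wrist"); s=bot.camera("scene"); t=bot.camera("top")
for n,p in(("w",w),("s",s),("t",t)):
    for r in bot.pinpoint(p,"jig_hole"): print(n,"hole",round(r["conf"],2),np.round(r["pixel"]),pts(p,r["pixel"],.07).round(4))
    C=cloud(p); g=p["color"].astype(int)
    # plateau of fork top and the hole edge: low points surrounded by fork
    m=(abs(C[...,0]-.548)<.05)&(abs(C[...,1]-.14)<.05)&(abs(C[...,2]-.07)<.004)&(g[...,1]>g[...,0]+20)
    print(n,"fork",m.sum(),m.sum() and cv2.minAreaRect((C[m][:,:2]*1000).astype(np.float32)))
C=cloud(s)
m=(np.hypot(C[...,0]-e[0],C[...,1]-e[1])<.03)
for a in np.arange(-.075,.03,.008):
    k=m&(abs(C[...,2]-e[2]-a)<.004)
    if k.sum(): print("slice",a.round(3),k.sum(),np.median(C[k],0).round(4),np.ptp(C[k],0).round(3))
print("zmin",C[m&(C[...,2]>.1)][:,2].min()-e[2])
a=cv2.resize(s["color"][150:300,150:350],None,fx=2,fy=2); b=cv2.resize(w["color"],(400,300)); cv2.imwrite("pics/l2.png",np.hstack([a,b])[...,::-1])
```

```text
9.8 [0.5476 0.1408 0.2113] [-1.7995e+02 -6.0000e-02  1.5572e+02] q6 38.7 rotvec [ 0.0004 -0.0013 -0.0056]
[ 0.2 -0.2 -1.3] 0.02778487471549465
w hole 0.9 [282. 200.] [[0.5481 0.1423 0.07  ]]
w fork 3010 ((554.2310180664062, 142.94094848632812), (73.12762451171875, 56.30224609375), 9.222936630249023)
s hole 0.89 [201. 267.] [[0.5516 0.1423 0.07  ]]
s fork 641 ((554.8408203125, 143.4394073486328), (75.28889465332031, 59.569786071777344), 9.639399528503418)
t hole 0.9 [164. 186.] [[0.5448 0.1398 0.07  ]]
t fork 550 ((553.8762817382812, 141.82498168945312), (73.69207000732422, 56.89377975463867), 8.352346420288086)
slice -0.059 19 [0.5454 0.1454 0.1534] [0.013 0.012 0.007]
slice -0.051 34 [0.5441 0.1462 0.1601] [0.013 0.014 0.008]
slice -0.043 34 [0.5442 0.1454 0.168 ] [0.012 0.015 0.008]
slice -0.035 37 [0.5447 0.1457 0.1761] [0.015 0.011 0.008]
slice -0.027 29 [0.5446 0.1458 0.1842] [0.012 0.012 0.007]
slice -0.019 5 [0.5411 0.1465 0.1895] [0.007 0.015 0.007]
slice -0.011 188 [0.538  0.152  0.2021] [0.042 0.043 0.007]
slice -0.003 58 [0.5402 0.1456 0.2089] [0.016 0.028 0.008]
slice 0.005 100 [0.54   0.148  0.2168] [0.036 0.045 0.008]
slice 0.013 125 [0.5418 0.1502 0.2244] [0.036 0.049 0.008]
slice 0.021 139 [0.5413 0.1487 0.2322] [0.039 0.051 0.008]
slice 0.029 140 [0.5423 0.1486 0.2402] [0.037 0.051 0.008]
zmin -0.06228979756434694
```

View pics/l2.png

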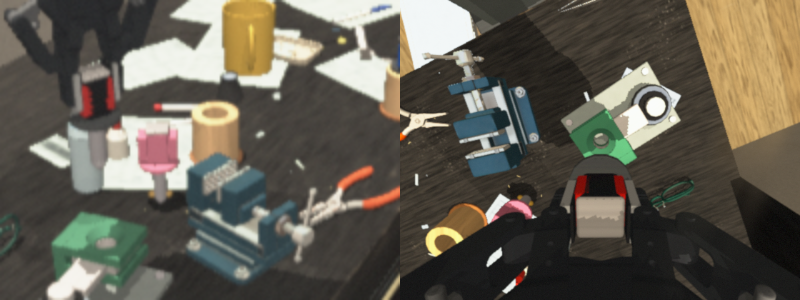

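Shank is vertical and under the TCP, with its tip 62 mm below it. I'll refine the hole centre with a circle fit to the mouth edge.

Run:
```python
from h import *
from scipy.optimize import least_squares
for n in("wrist","scene"):
    p=bot.camera(n); C=cloud(p)
    flat=(abs(C[...,2]-.07)<.0012).astype(np.uint8)
    d=np.hypot(C[...,0]-.548,C[...,1]-.1415)
    low=((C[...,2]<.0675)&(d<.026)).astype(np.uint8)
    k,l,st,ce=cv2.connectedComponentsWithStats(low); i=1+st[1:,4].argmax()
    c=max(cv2.findContours((l==i).astype(np.uint8),0,1)[0],key=len)[:,0]
    q=pts(p,c,.069)[:,:2]
    f=least_squares(lambda v:np.hypot(*(q-v[:2]).T)-v[2],[.548,.1415,.017],loss="soft_l1",f_scale=.001)
    print(n,len(q),f.x.round(4),np.abs(f.fun).mean().round(4))
```

```text
wrist 104 [0.5476 0.1421 0.0143] 0.0005
scene 56 [0.4945 0.2015 0.0162] 0.0037
```

Request:
{"fn": "play_rows", "kwargs": {
  "targets": [
    {"grip": 255,"linear": [0,0.1,-1.5],"delta_rot": [0,0,0]},
    {"grip": 255,"linear": [0,0.1,-4],"delta_rot": [0,0,0]},
    {"grip": 255,"linear": [0,0.1,-5.5],"delta_rot": [0,0,0]},
    {"grip": 255,"linear": [0,0.1,-6.2],"delta_rot": [0,0,0]},
    {"grip": 255,"linear": [0,0.1,-7],"delta_rot": [0,0,0]},
    {"grip": 255,"linear": [0,0.1,-7.6],"delta_rot": [0,0,0]},
    {"grip": 255,"linear": [0,0.1,-8.2],"delta_rot": [0,0,0]},
    {"grip": 255,"linear": [0,0.1,-8.8],"delta_rot": [0,0,0]},
    {"grip": 255,"linear": [0,0.1,-9.2],"delta_rot": [0,0,0]},
    {"grip": 255,"linear": [0,0.1,-9.2],"delta_rot": [0,0,0]}
  ]
}}

```text
time: 11.2
ee_pos: [0.548, 0.1405, 0.1191]
tcp_rot: [-179.9, -0.1, 155.6]
wrist_force: [0.0, 0.1, -0.9]
opening: 0.0279
grasp_force: 50.1
```

Request:
{"fn": "play_rows", "kwargs": {
  "targets": [
    {"grip": 255,"linear": [0,0.05,-0.5],"delta_rot": [0,0,0]},
    {"grip": 255,"linear": [0,0.05,-1],"delta_rot": [0,0,0]},
    {"grip": 255,"linear": [0,0.05,-1.5],"delta_rot": [0,0,0]},
    {"grip": 255,"linear": [0,0.05,-2],"delta_rot": [0,0,0]},
    {"grip": 255,"linear": [0,0.05,-2.5],"delta_rot": [0,0,0]},
    {"grip": 255,"linear": [0,0.05,-3],"delta_rot": [0,0,0]},
    {"grip": 255,"linear": [0,0.05,-3.3],"delta_rot": [0,0,0]},
    {"grip": 255,"linear": [0,0.05,-3.3],"delta_rot": [0,0,0]}
  ]
}}

```text
time: 12.0
ee_pos: [0.548, 0.141, 0.0861]
tcp_rot: [-179.9, -0.1, 155.6]
wrist_force: [-0.5, 0.2, -0.9]
opening: 0.0278
grasp_force: 50.1
```

Run:
```python
from dr import *
o=want(155.4); print(o["wrist_force"].round(1),o["torque"].round(2))
s=bot.camera("scene"); C=cloud(s)
g=s["color"].astype(int); m=(np.hypot(C[...,0]-.548,C[...,1]-.141)<.035)
k=m&(C[...,2]>.068)&(C[...,2]<.1)
for z in np.arange(.066,.1,.003):
    q=m&(abs(C[...,2]-z)<.0015); print(z.round(3),q.sum(),q.sum() and (np.median(g[q],0),np.ptp(C[q],0)[:2].round(3)))
```

```text
12.0 [0.548  0.141  0.0861] [-1.7994e+02 -6.0000e-02  1.5560e+02] q6 38.8 rotvec [ 0.0005 -0.0014 -0.0035]
[-0.5  0.2 -0.9] [-0.02  0.02 -0.03]
0.066 35 (array([ 69., 105.,  81.]), array([0.043, 0.054]))
0.069 139 (array([ 72., 109.,  85.]), array([0.066, 0.061]))
0.072 132 (array([ 73., 109.,  85.]), array([0.063, 0.061]))
0.075 51 (array([72., 74., 71.]), array([0.04 , 0.038]))
0.078 102 (array([74., 73., 71.]), array([0.041, 0.046]))
0.081 22 (array([43. , 38.5, 39. ]), array([0.026, 0.03 ]))
0.084 14 (array([79.5, 38.5, 37.5]), array([0.014, 0.025]))
0.087 23 (array([103.,  48.,  44.]), array([0.024, 0.035]))
0.09 26 (array([132.5,  49. ,  46. ]), array([0.02 , 0.034]))
0.093 37 (array([111.,  52.,  49.]), array([0.023, 0.047]))
0.096 31 (array([121.,  51.,  50.]), array([0.022, 0.047]))
0.099 38 (array([82.5, 50.5, 49. ]), array([0.035, 0.047]))
```

Collar is about 3 mm above the fork. I'll lower it gently until it touches.

Request:
{"fn": "play_rows", "kwargs": {
  "targets": [
    {"grip": 255,"linear": [0,0,-0.15],"delta_rot": [0,0,0]},
    {"grip": 255,"linear": [0,0,-0.25],"delta_rot": [0,0,0]},
    {"grip": 255,"linear": [0,0,-0.3],"delta_rot": [0,0,0]},
    {"grip": 255,"linear": [0,0,-0.3],"delta_rot": [0,0,0]}
  ]
}}

```text
time: 12.45
ee_pos: [0.5485, 0.1411, 0.0852]
tcp_rot: [180.0, 0.0, 155.6]
wrist_force: [-3.6, -0.4, 8.7]
opening: 0.0275
grasp_force: 51.8
```

Request:
{"fn": "play_rows", "kwargs": {
  "targets": [
    {"grip": 120,"linear": [0,0,0],"delta_rot": [0,0,0]},
    {"grip": 60,"linear": [0,0,0],"delta_rot": [0,0,0]},
    {"grip": 0,"linear": [0,0,0],"delta_rot": [0,0,0]},
    {"grip": 0,"linear": [0,0,0],"delta_rot": [0,0,0]},
    {"grip": 0,"linear": [0,0,0],"delta_rot": [0,0,0]},
    {"grip": 0,"linear": [0,0,0],"delta_rot": [0,0,0]},
    {"grip": 0,"linear": [0,0,0],"delta_rot": [0,0,0]},
    {"grip": 0,"linear": [0,0,0],"delta_rot": [0,0,0]}
  ]
}}

```text
time: 13.25
ee_pos: [0.5483, 0.141, 0.0837]
tcp_rot: [-180.0, -0.0, 155.6]
wrist_force: [0.0, -0.5, -0.0]
opening: 0.0852
grasp_force: 0.0
```

Request:
{"fn": "play_rows", "kwargs": {
  "targets": [
    {"grip": 0,"linear": [0,0,0.7],"delta_rot": [0,0,0]},
    {"grip": 0,"linear": [0,0,2],"delta_rot": [0,0,0]},
    {"grip": 0,"linear": [0,0,4],"delta_rot": [0,0,0]},
    {"grip": 0,"linear": [0,0,7],"delta_rot": [0,0,0]},
    {"grip": 0,"linear": [0,0,10],"delta_rot": [0,0,0]},
    {"grip": 0,"linear": [0,0,12],"delta_rot": [0,0,0]},
    {"grip": 0,"linear": [0,0,12],"delta_rot": [0,0,0]}
  ]
}}

```text
time: 13.95
ee_pos: [0.5494, 0.1413, 0.2083]
tcp_rot: [179.8, 0.2, 155.6]
wrist_force: [0.1, 0.3, 0.1]
opening: 0.0852
grasp_force: 0.0
```

Run:
```python
from dr import *
o=want(155.4)
s=bot.camera("scene"); w=bot.camera("wrist"); C=cloud(s)
for C in(C,cloud(w)):
    t=C[(np.hypot(C[...,0]-.548,C[...,1]-.141)<.03)&(C[...,2]>.1)&(C[...,2]<.14)]; print("head top",np.percentile(t[:,2],[50,90,98]).round(4),t.mean(0))
a=cv2.resize(s["color"][190:340,120:320],None,fx=2,fy=2,interpolation=2); b=cv2.resize(w["color"],(400,300)); cv2.imwrite("pics/l3.png",np.hstack([a,b])[...,::-1])
```

```text
13.95 [0.5494 0.1413 0.2083] [179.81   0.25 155.6 ] q6 38.8 rotvec [-0.0012  0.0053 -0.0035]
head top [0.1115 0.1197 0.1204] [0.54615471 0.14715592 0.11193372]
head top [0.119  0.1206 0.1212] [0.54687587 0.14221158 0.115729  ]
```

View pics/l3.png

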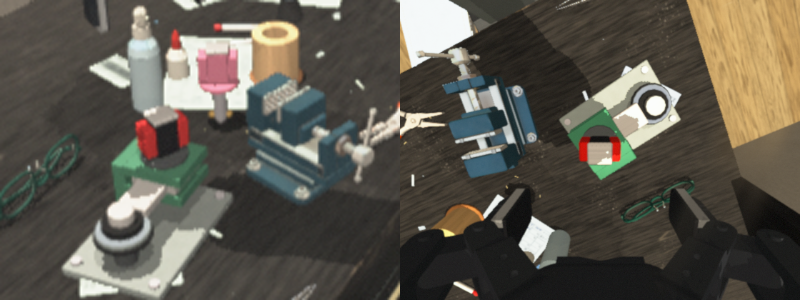

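The pin sits upright with its collar on the fork. Its head top is 6 mm higher than it was in the stand, as expected, and the buttons are out. Handing in.

```bash
python3 -c "
from workcell import bot
print(bot.job_done())"
```

```text
the job is handed in; nothing more can be done
None
```

I put the red ball-lock pin in the lens jig, its collar resting on the fork and the buttons sprung back out, and handed the job in at about 14 s. I never touched the blue pin or the pink look-alike, and I didn't tug the pin or look below the fork to confirm the balls are locked.

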